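Wedge a connector hood tight in the bench jig

ROBOT

A 6-joint arm with a two-finger parallel gripper is mounted at the origin on the work surface. World frame = base frame: x ahead of the robot, y to its left, z up, the work surface at z = 0. Lengths are in m, angles in rad, forces in N, time in s.
With the tool pointing down it reaches from about 0.375 to 0.925 m from the base axis. Payload 5.7 kg.
Tool frame: the origin (TCP) lies at the centre of the arm's flange, where the gripper is bolted on; the fingertips stand 173 mm ahead of it and the grasp point (between the pads) lies 155 mm ahead of it; z points along the fingers, y is the line along which they close (so a half turn about z gives the same grasp; the last joint's range is limited). The gripper opens to 85 mm and grips with 20 to 120 N. Pads are 22 mm wide; open, the fingers measure 114 mm over their backs; the gripper's body (76 mm by 85 mm) begins 54 mm behind the grasp point. The pads swing forward as they close: fully open they stand 13 mm farther back than shut.
Start: joints at [1.018, 0.359, 1.51, -0, 1.272, -0.115], TCP at [0.254, 0.543, 0.405] pointing down, gripper open.
Joint ranges: [-2.97, 2.97], [-1.01, 2.36], [0.21, 2.38], [-0.96, 4.11], [0.2, 2.71], [-2.98, 2.98]. Speed limits (rad/s): [2.39, 2.39, 3.14, 3.14, 3.14, 3.14].

INTERFACE

Orientations are given as a rotation vector (axis times angle).
In Python, from plant import env gives the robot as it stands. Calls block until the motion is done:
- env.movep(position, orientation): joint-space move of the TCP to a pose.
- env.line_to(position, orientation=None, velocity=0.15, max_force=None): straight line of the TCP; orientation=None keeps the orientation; velocity is the mean speed in m/s. With max_force (N) it stops when the force on the tool has changed by that much, and returns True; else False.
- env.movej(angles): joint-space move.
- env.gripper_to(opening, squeeze=None): finger opening in m; squeeze is the grip in N (None keeps the last); returns when the fingers have stopped.
- env.sleep(seconds).
- env.solve_ik(position, orientation): joint angles nearest the present ones, or None.
- env.observe(): the state.
- env.grab_frame(name): name is "scene" or "top"; returns the picture (384x512x3 uint8, blue, green, red); there is no depth.
- env.camera_model(name): a dict with "fx", "fy", "cx", "cy" (pixels), "dist_coeffs" ([k1, k2, p1, p2, k3] as OpenCV has them; the pictures are not rectified), "camera_from_world" (4x4, takes a point from world to camera coordinates). Camera axes: x right, y down, z forward; pixel columns grow to the right and rows downward; lengths in m; the calibration is good to about 2 mm. A picture is of the moment at which its call begins. camera_model takes no time and is no camera call.
A pose or a line that the arm cannot do raises env.MotionError and nothing moves.
- env.job_done(): hands the job in; it is judged then, once.
The state is a dict: "clock": time; "joint_positions": joint angles; "qd": joint speeds; "joint_efforts": joint torques, N m; "position": TCP position; "orientation": TCP orientation; "contact_force": force on the tool from outside, world axes, zero at the start; "ft_torque": the same for the moment, N m; "opening": finger opening in m; "finger_force": force on a finger pad.
Only numpy, scipy, OpenCV 4.12 (cv2) and the standard library are available. Lean on these libraries where they do the work, as an engineer would, in place of code of your own. Each camera call takes 0.05 s, during which the arm holds its last target. There are 200 camera calls.

TASK

Stand the grey connector hood mouth-down in the bay of the wooden jig, close against the end stop, and then, holding the soft-face hammer, drive the jig's wooden wedge in bit by bit, with at least three separate taps and the hammer drawn back between them, until it stops advancing and holds the hood tight against the fence. Drive the wedge with the hammer only, not with the gripper. Finish with the hammer laid flat on the bench, and leave the other things on the bench where they are.

Things in the scene. Friction and masses are not known exactly. Their poses are not given: they have to be found in the camera images.
- jig: Wooden wedge jig screwed to the bench: plywood base 18 mm thick with a fence, an end stop and a slanted cleat that rise 30 mm above it (48 mm above the bench). Origin on the bench, z up. In its own frame the base covers x -90 to 75, y -110 to 105 mm. The bay between fence and cleat is open at its +y end, where the wedge goes in. Its yaw is within 0.3 rad of the world's.
- jig_fence (a point): Top of the fence's inner face, jig frame (40, -15, 48) mm. The fence runs straight along the jig's y, from y = -93 to 60, on the side away from the robot.
- jig_stop (a point): Top of the end stop's inner face, jig frame (22, -75, 48) mm; the stop closes the bay's -y end between x = 4 and 40.
- jig_cleat (a point): Top of the cleat's working face at mid-length, jig frame (-23, -20, 48) mm. The face runs from (-11, -85) to (-35, 45); the cleat is 24 mm thick and stands on the robot's side.
- jig_seat (a point): Point on the top of the jig's base where the hood's origin lies when the hood touches both fence and end stop: jig frame (18, -15, 18) mm; axes as the jig. With the wedge still back there are 8 mm or more of spare width in the bay on the cleat's side, and the bay is open at its +y end.
- wedge_home (a point): Point on the jig's base where the wedge's origin lies when the wedge, pushed in, just meets both cleat and hood (hood against the fence): jig frame (-22, 0, 18) mm; axes as the jig. There it stops: one or two more firm taps (about 20 N) hardly move it and make it tight. A wedge merely slid up to the hood is not tight yet.
- hood: Grey die-cast connector hood, a block 44 (x) by 120 (y) by 70 mm high with a round cable entry (34 mm across, 13 mm high) on top towards -y; about 0.3 kg. Origin at the centre of its underside (the mouth), z up. Its long side goes along the fence, either way round. In the jig its upper 40 mm stand clear above fence and cleat and can be held across the 44 mm.
- hood_top (a point): Centre of the hood's flat top, 70 mm above its origin.
- wedge: Plain hardwood wedge, 140 mm long (y), 30 mm high, 10 mm thick at the nose (-y), 36 mm at the butt (+y), about 0.1 kg, lying loose on the jig's base in the mouth of the bay, 53 to 68 mm back from home. Origin at mid-length on its underside, 18 mm from its straight face (+x, bears on the hood); the slanted face (-x) bears on the cleat. It is driven along the jig's -y; friction keeps it in.
- wedge_butt (a point): Centre of the face at the wedge's thick end, the face to strike, 36 mm wide and 30 mm high; 15 mm above its underside. Outward is the wedge's +y.
- wedge_nose (a point): Centre of the wedge's thin end.
- hammer: Soft-face hammer lying level on the bench, about 0.34 kg. Origin under the middle of its head, on the bench. Head: a bar 90 mm long along y, 34 mm across, a flat round black face at each end (y = +-45 mm; either may strike). The wooden handle runs along -x to 175 mm from the head's axis, 24 mm wide (y), 22 mm thick (z), its last 36 mm 30 mm wide. Head and handle axis: 17 mm above the bench.
- hammer_head (a point): Centre of the hammer's head, on the axis of both faces, 17 mm above the hammer's underside.
- hammer_grip (a point): Point on the handle's axis 50 mm from the head's axis, near the centre of mass, a good place to grip across the 24 mm.
- button_box: Bystander: open orange push-button enclosure 75 x 150 x 55 mm.
- terminal_strip: Bystander: black terminal strip 34 x 200 x 23 mm.
- breaker: Bystander: cream three-pole circuit breaker, 54 mm wide, 88 mm high.
- black_box: Bystander: open black enclosure 85 x 130 x 45 mm.
- screwdriver: Bystander: screwdriver with a yellow handle lying between robot and jig.
- pliers: Bystander: pliers with cream grips, 150 mm long.
- housing: Bystander: short open connector housing with a wire lever, 75 x 95 mm, 58 mm high.
Not all that is in view belongs to the job. What is shaped like the hammer but red is not meant. Leave any pink look-alike of the hood alone.

How it is judged:
By the outcome, as a careful person would: the job done as asked, in the order asked, and still so for the second after the job is handed in, with the robot touching nothing.
It also fails if it takes over 61 s, if anything falls off the work surface, if the arm or the gripper's body presses on something with over 40 N, if the wrist force passes 120 N, or if a joint passes its speed limit or range.

## Working session

There is one attempt and no reset: what is moved stays moved. The work goes in short steps, each a Python script; the robot and the scene stay as the last script left them, time stands still between calls to the robot, and variables do not carry over. Pictures are saved under pics/ and viewed, at most 10 in all, crops included, and the job is handed in when it is done.

```bash
mkdir -p pics; ls; python3 - <<'E'
from plant import env
import cv2,numpy as np
for n in("scene","top"):
    f=env.grab_frame(n); cv2.imwrite(f"pics/{n}0.png",f)
    m=env.camera_model(n); print(n,m["fx"],m["fy"],m["cx"],m["cy"],m["dist_coeffs"]); print(np.round(m["camera_from_world"],4))
    cv2.imwrite(f"pics/{n}0b.png",cv2.resize(f,(800,600),interpolation=cv2.INTER_CUBIC))
o=env.observe();print(o["clock"],o["position"],o["orientation"],o["opening"])
E
```

```text
pics
scene 428.89015565824724 428.89015565824724 251.1499848277067 193.03534975175947 [-0.06734395  0.          0.          0.          0.        ]
[[ 0.716   0.6978 -0.0198 -0.353 ]
 [ 0.4671 -0.5    -0.7293 -0.1579]
 [-0.5188  0.5129 -0.6839  1.6481]
 [ 0.      0.      0.      1.    ]]
top 350.00545424924525 350.00545424924525 256.131885996645 194.3039371248076 [-0.02447476  0.          0.          0.          0.        ]
[[ 0.0056 -1.      0.0031 -0.0115]
 [-0.9972 -0.0058 -0.0744  0.4484]
 [ 0.0744 -0.0027 -0.9972  1.4588]
 [ 0.      0.      0.      1.    ]]
0.1 [0.25419315 0.54310682 0.40393101] [-6.82106906e-01 -3.06605013e+00  2.56597219e-03] 0.08537786255624229
```

View pics/top0b.png

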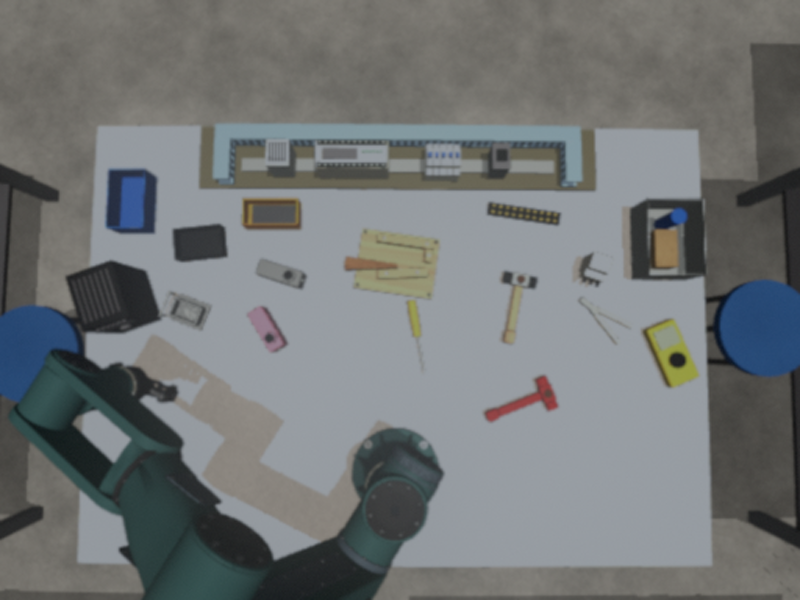

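View pics/scene0b.png

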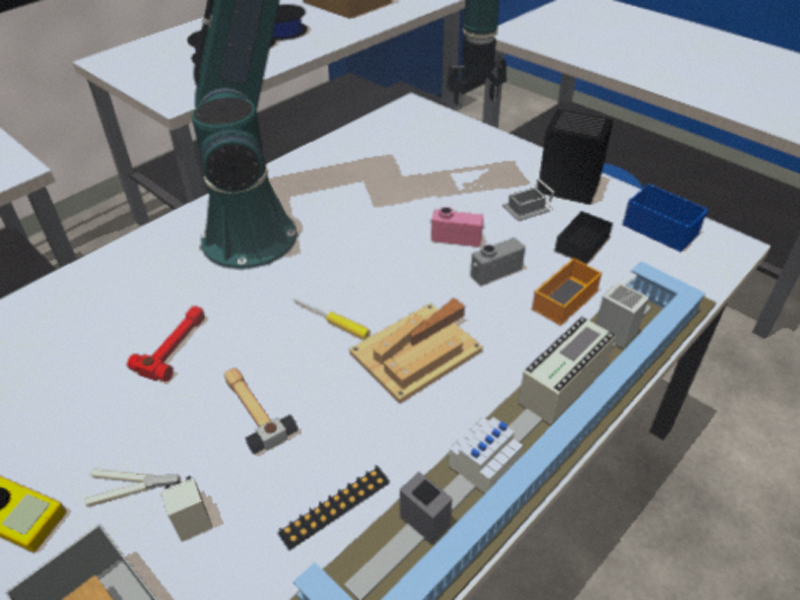

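Look-alikes (800x600 top view): hood is either the grey block at (281,273) or the pink one at (267,329). Grey matches the description. Hammer is either the wood and black one at (516,305) or the red one at (522,398). Wood and black matches. I'll confirm both in one enlarged crop sheet.

```bash
cat > h.py <<'E'
import numpy as np, cv2
from plant import env
def ray(n,uv):
    m=env.camera_model(n);K=np.array([[m["fx"],0,m["cx"]],[0,m["fy"],m["cy"]],[0,0,1]])
    p=cv2.undistortPoints(np.array(uv,float).reshape(-1,1,2),K,np.array(m["dist_coeffs"]))[:,0]
    T=np.array(m["camera_from_world"]);R=T[:3,:3];c=-R.T@T[:3,3]
    return c,np.c_[p,np.ones(len(p))]@R
def onplane(n,uv,z):
    c,d=ray(n,uv);return c+d*((z-c[2])/d[:,2])[:,None]
def proj(n,P):
    m=env.camera_model(n);K=np.array([[m["fx"],0,m["cx"]],[0,m["fy"],m["cy"]],[0,0,1]]);T=np.array(m["camera_from_world"])
    return cv2.projectPoints(np.array(P,float).reshape(-1,1,3),cv2.Rodrigues(T[:3,:3])[0],T[:3,3],K,np.array(m["dist_coeffs"]))[0][:,0]
E
python3 - <<'E'
import cv2,numpy as np
t=cv2.imread("pics/top0.png");s=cv2.imread("pics/scene0.png")
def c(f,x,y,w,h,k): return cv2.resize(f[y:y+h,x:x+w],(w*k,h*k),interpolation=cv2.INTER_NEAREST)
A=[c(t,215,140,80,60,5),c(t,155,155,80,60,5),c(t,300,165,80,60,5),c(s,215,140,133,100,3)]
A=[cv2.resize(a,(400,300),interpolation=cv2.INTER_NEAREST) for a in A]
cv2.imwrite("pics/crop1.png",np.vstack([np.hstack(A[:2]),np.hstack(A[2:])]))
E
```

```text
(no output)
```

View pics/crop1.png

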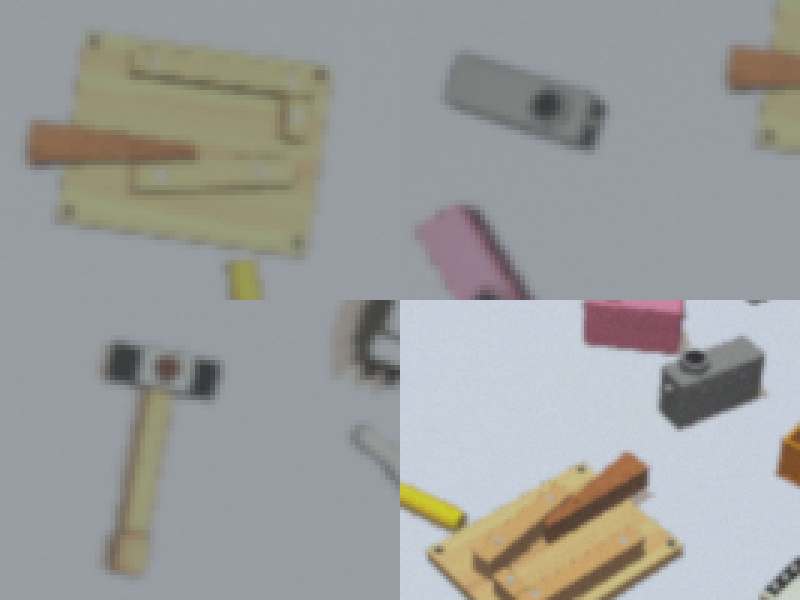

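Confirmed: the grey hood stands upright at crop (525,100), top px about (180,175). The wood and black hammer is at (160,370), top px about (332,179), with its handle towards the robot. The wedge butt is at (28,143), pointing +y. Next, measure by masks.

```bash
cat > meas.py <<'E'
from h import *
def comp(m,cx,cy):
    n,l,st,c=cv2.connectedComponentsWithStats(m.astype(np.uint8))
    i=min((i for i in range(1,n) if st[i,4]>15),key=lambda i:np.hypot(*(c[i]-(cx,cy)))); return l==i
def rect(n,mask,z):
    P=onplane(n,np.argwhere(mask)[:,::-1],z)[:,:2]
    # rect fit on world points (mm)
    (c,s,a)=cv2.minAreaRect((P*1000).astype(np.float32)); return np.round(c,1),np.round(s,1),round(a,2)
E
python3 - <<'E'
from meas import *
t=cv2.imread("pics/top0.png");h=cv2.cvtColor(t,cv2.COLOR_BGR2HSV).astype(int)
for n in("top","scene"):
    T=np.array(env.camera_model(n)["camera_from_world"]);print(n,np.round(-T[:3,:3].T@T[:3,3],3))
H,S,V=h[...,0],h[...,1],h[...,2]
for p in [(180,174),(189,176),(160,174),(195,182),(225,168),(240,180),(256,158),(325,190),(331,180),(322,177),(341,183)]: print(p,h[p[1],p[0]])
E
```

```text
top [ 0.339 -0.005  1.488]
scene [ 1.182 -0.678  1.005]
(180, 174) [ 80   6 126]
(189, 176) [ 90   4 118]
(160, 174) [105  19 162]
(195, 182) [106  18 153]
(225, 168) [ 13 109 141]
(240, 180) [ 29  58 150]
(256, 158) [ 32  56 146]
(325, 190) [100   5 149]
(331, 180) [120   2 122]
(322, 177) [ 0  3 75]
(341, 183) [102  17  73]
```

```bash
cat >> meas.py <<'E'
K=4
def up(n,img):
    g=cv2.resize(img,None,fx=K,fy=K,interpolation=cv2.INTER_CUBIC)
    return [g.astype(int)]+list(np.moveaxis(cv2.cvtColor(g,cv2.COLOR_BGR2HSV).astype(int),2,0))
def wpts(n,mask,z):
    uv=(np.argwhere(mask)[:,::-1]+.5)/K-.5
    return onplane(n,uv,z)[:,:2]*1000
def mrect(P):
    c,s,a=cv2.minAreaRect(P.astype(np.float32));b=cv2.boxPoints((c,s,a))
    return np.round(c,1),np.round(s,1),round(a,2)
E
python3 - <<'E'
from meas import *
t=cv2.imread("pics/top0.png");g,H,S,V=up("top",t)
jig=comp((H>10)&(H<45)&(S>30)&(V>90),255*K,165*K)
wed=comp((H<18)&(S>75),235*K,169*K)
hood=comp((V<143)&(S<25),178*K,174*K)
htop=comp((V<143)&(V>100)&(S<25),178*K,174*K)
hole=comp((V<85),189*K,176*K)
j2=cv2.morphologyEx((jig&~wed).astype(np.uint8),cv2.MORPH_CLOSE,np.ones((41,41)))
j2=comp(cv2.morphologyEx(j2,cv2.MORPH_OPEN,np.ones((101,101)))>0,255*K,165*K)
print("jig",mrect(wpts("top",j2,.018)))
print("wedge",mrect(wpts("top",wed,.048)))
P=wpts("top",wed,.048);print(np.round(P[np.argmax(P[:,1])]),np.round(P[np.argmin(P[:,1])]),P.mean(0))
print("hood",mrect(wpts("top",hood,.07)),"top",mrect(wpts("top",htop,.07)),"hole",mrect(wpts("top",hole,.083)))
blk=(V<95)&(S<40)
a=comp(blk,322*K,177*K);b=comp(blk,341*K,181*K)
ca,cb=wpts("top",a,.017).mean(0),wpts("top",b,.017).mean(0);print("hammer faces",ca,cb,np.linalg.norm(ca-cb),mrect(wpts("top",a|b,.025)))
hd=comp((S>45)&(H<45)&(V>80),328*K,202*K);Q=wpts("top",hd,.022);print("handle",mrect(Q),Q.mean(0),hd.sum())
o=t.copy();o=cv2.resize(o,None,fx=K,fy=K)
for m,c in((j2,(0,255,255)),(wed,(0,0,255)),(htop,(255,0,0)),(hole,(255,255,0)),(a,(0,255,0)),(b,(0,255,0)),(hd,(255,0,255))):
    cs,_=cv2.findContours(m.astype(np.uint8),0,2);cv2.drawContours(o,cs,-1,c,1)
cv2.imwrite("pics/m1.png",o[520:900,600:1400])
E
```

```text
jig (array([559.3,   2.3]), array([159.2, 201.8]), 0.34)
wedge (array([553.8,  70.1]), array([136.1,  29.4]), 89.58)
[557. 138.] [548.   2.] [551.75898106  81.21304149]
hood (array([521.9, 304.2]), array([135.3,  50.6]), 72.63) top (array([521.9, 304.2]), array([135.3,  50.6]), 72.63) hole (array([517.8, 283.8]), array([18.5, 19.8]), 34.45)
hammer faces [ 522.24294156 -297.37161226] [ 509.58082527 -365.70299951] 69.49465931391242 (array([ 515.4, -328.5]), array([90.8, 29.2]), 79.32)
handle (array([ 422.8, -312. ]), array([ 27.7, 155. ]), 77.81) [ 419.99625536 -309.52225436] 3010
```

View pics/m1.png

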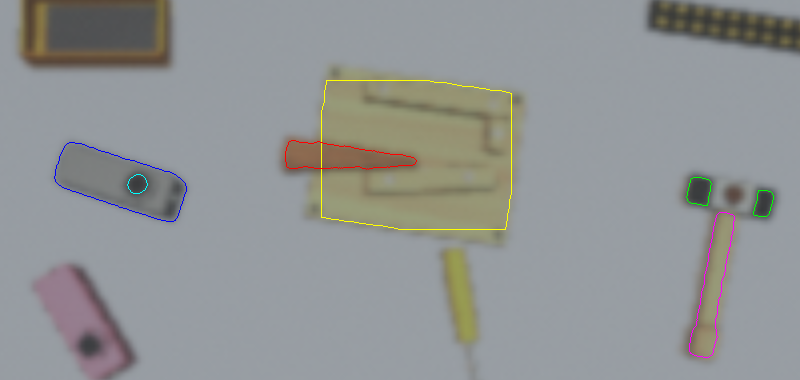

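The red, blue, green and magenta outlines fit. The yellow jig outline was clipped by the opening kernel, so I'll refit it.

```bash
python3 - <<'E'
from meas import *
t=cv2.imread("pics/top0.png");g,H,S,V=up("top",t)
def jigfit(n,cx,cy,img):
    g,H,S,V=up(n,img)
    wed=cv2.dilate(comp((H<18)&(S>75),*( (235*K,169*K) if n=="top" else (270*K,212*K))).astype(np.uint8),np.ones((13,13)))>0
    m=comp(((H>10)&(H<45)&(S>38)&(V>60))&~wed,cx*K,cy*K)
    m=comp(cv2.morphologyEx(m.astype(np.uint8),cv2.MORPH_OPEN,cv2.getStructuringElement(2,(25,25)))>0,cx*K,cy*K)
    return m
m=jigfit("top",255,165,t);P=wpts("top",m,.018);print(mrect(P))
c,s,a=cv2.minAreaRect(P.astype(np.float32))
# screws: dark spots near base corners
g2=cv2.blur(V.astype(np.float32),(5,5))
hull=cv2.convexHull(np.argwhere(m)[:,::-1].astype(np.int32));box=cv2.boxPoints(cv2.minAreaRect(hull))
ctr=box.mean(0);sc=[]
for b in box:
    q=b+(ctr-b)/np.linalg.norm(ctr-b)*6*K*.7
    x,y=q.astype(int);r=14;w=np.clip(115-g2[y-r:y+r,x-r:x+r],0,None);mask=np.zeros_like(V[y-r:y+r,x-r:x+r])
    yy,xx=np.mgrid[y-r:y+r,x-r:x+r];uv=(np.array([(xx*w).sum(),(yy*w).sum()])/w.sum()+.5)/K-.5
    sc.append(onplane("top",[uv],.019)[0,:2]*1000);print("screw",uv,np.round(sc[-1],1),w.sum())
sc=np.array(sc);print(mrect(sc))
o=cv2.resize(t,None,fx=K,fy=K);cs,_=cv2.findContours(m.astype(np.uint8),0,2);cv2.drawContours(o,cs,-1,(0,0,255),1)
for s in sc:cv2.circle(o,tuple(int(v) for v in (proj("top",[*s/1000,.019])[0]+.5)*K),4,(255,0,0),1)
# overlay jig features from fit
ang=-np.deg2rad(90-a) if a>45 else np.deg2rad(a)
print("yaw",np.degrees(ang))
def J(x,y,z,yaw,cen):
    R=np.array([[np.cos(yaw),-np.sin(yaw)],[np.sin(yaw),np.cos(yaw)]]);q=np.array(cen)+R@(np.array([x+7.5,y+2.5]));return [q[0]/1e3,q[1]/1e3,z/1e3]
cen=sc.mean(0);print("cen",cen,c)
for F in([(40,-93,48),(40,60,48)],[(4,-75,48),(40,-75,48)],[(-11,-85,48),(-35,45,48)],[(-90,-110,18),(75,-110,18),(75,105,18),(-90,105,18),(-90,-110,18)]):
    pts=((proj("top",[J(*f,ang,c) for f in F])+.5)*K).astype(np.int32);cv2.polylines(o,[pts],False,(255,0,255),1)
cv2.imwrite("pics/m2.png",cv2.resize(o[540:840,840:1240],None,fx=2,fy=2))
E
```

```text
(array([559.1,   2.7]), array([210.8, 160.3]), 82.04)
screw [nan nan] [nan nan] 0.0
screw [nan nan] [nan nan] 0.0
screw [nan nan] [nan nan] 0.0
screw [nan nan] [nan nan] 0.0
(array([nan, nan]), array([0., 0.]), 0.0)<stdin>:18: RuntimeWarning: invalid value encountered in divide
Traceback (most recent call last):
ValueError: cannot convert float NaN to integer
```

Size 211x160 against 215x165 true, centred, yaw −7.96°. Overlay check of all the poses in both views.

```bash
cat >> h.py <<'E'
def fr(x,y,yaw):
    c,s=np.cos(yaw),np.sin(yaw)
    return lambda X,Y,Z=0:np.array([x+c*X-s*Y,y+s*X+c*Y,Z])   # metres; Z is world height
JY=np.deg2rad(-7.96);_c=fr(.5591,.0027,JY)(.0075,.0025);JIG=fr(_c[0],_c[1],JY)
HY=np.deg2rad(-17.4);HOOD=fr(.527,.3106,HY)
MY=np.deg2rad(-11.5);HAM=fr(.515,-.330,MY)
E
python3 - <<'E'
from h import *
L=[[(40,-93,48),(40,60,48)],[(4,-75,48),(40,-75,48)],[(-11,-85,48),(-35,45,48)],[(-90,-110,18),(75,-110,18),(75,105,18),(-90,105,18),(-90,-110,18)]]
hb=[(-22,-60),(22,-60),(22,60),(-22,60),(-22,-60)]
S=[(JIG,[np.array(p)/1e3 for p in l]) for l in L]+[(HOOD,[np.array((*p,z))/1e3 for p in hb]) for z in(0,70)]+[(HAM,[np.array(p)/1e3 for p in[(0,-45,17),(0,45,17),(0,0,17),(-175,0,17)]])]
def dr(n,x,y,w,h,k):
    f=cv2.imread(f"pics/{n}0.png");o=cv2.resize(f,None,fx=k,fy=k,interpolation=cv2.INTER_CUBIC)
    for F,l in S: cv2.polylines(o,[((proj(n,[F(*p) for p in l])+.5)*k).astype(np.int32)],False,(255,0,255),1)
    return o[y*k:(y+h)*k,x*k:(x+w)*k]
A=[dr("top",150,140,200,75,4),dr("scene",140,140,200,75,4)]
cv2.imwrite("pics/ov.png",np.vstack(A))
T=lambda a:cv2.Rodrigues(cv2.Rodrigues(np.array([0,0,a]))[0]@cv2.Rodrigues(np.array([np.pi,0,0]))[0])[0].ravel()
for nm,p,a in[("hood",HOOD(0,0,.209),HY),("seat",JIG(.018,-.015,.23),JY),("ham",HAM(-.05,0,.176),MY-np.pi/2),("strike",JIG(-.072,.2,.2),JY-np.pi/2)]:
    for d in(np.pi/2,-np.pi/2):
        q=env.solve_ik(p,T(a+d));print(nm,round(d,2),None if q is None else np.round(q,2))
E
```

```text
hood 1.57 [ 0.42  0.6   1.66 -0.    0.88  0.72]
hood -1.57 [ 0.42  0.6   1.66 -0.    0.88 -2.42]
seat 1.57 [-0.14  0.54  1.72 -0.    0.89 -0.  ]
seat -1.57 None
ham 1.57 [-0.72  0.61  1.79 -0.    0.75  1.05]
ham -1.57 [-0.72  0.61  1.79  0.    0.75 -2.09]
strike 1.57 [ 0.26  0.57  1.78 -0.    0.8   1.97]
strike -1.57 [ 0.26  0.57  1.78 -0.    0.8  -1.17]
```

View pics/ov.png

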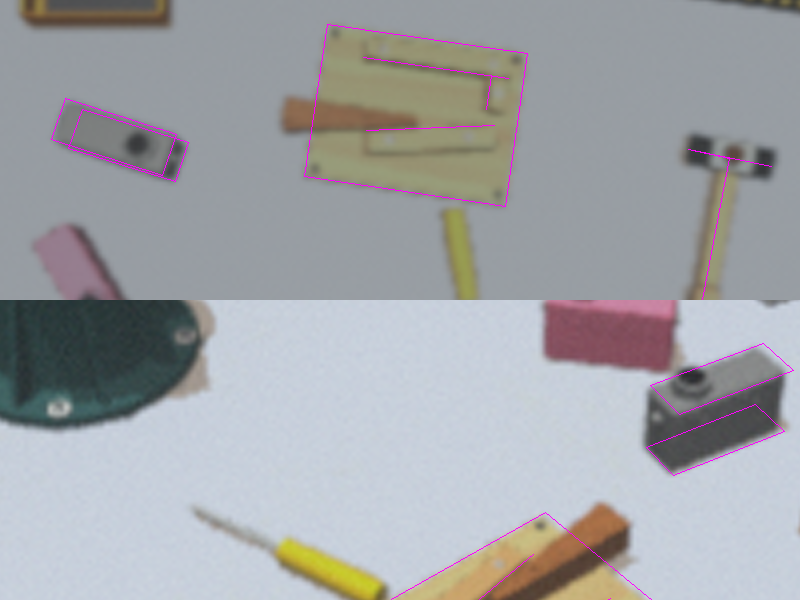

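The overlays match the jig and hood within a few mm, so I'm moving now: grasp the hood, carry it over and seat it.

```bash
cat >> h.py <<'E'
G=.155
def T(a): return cv2.Rodrigues(cv2.Rodrigues(np.array([0,0,a]))[0]@cv2.Rodrigues(np.array([np.pi,0,0]))[0])[0].ravel()
def jig_of(p): 
    o=JIG(0,0);c,s=np.cos(JY),np.sin(JY);d=np.array(p)[:2]-o[:2];return np.round(1e3*np.array([c*d[0]+s*d[1],-s*d[0]+c*d[1],p[2]]),1)
def st(tag):
    o=env.observe();print(tag,"t",round(o["clock"],2),"jig",jig_of(o["position"]),"F",np.round(o["contact_force"],1),"op",round(o["opening"]*1e3,1),"ff",np.round(o["finger_force"],1))
E
python3 - <<'E'
from meas import *
t=cv2.imread("pics/top0.png");g,H,S,V=up("top",t)
P=wpts("top",comp((H<18)&(S>75),235*K,169*K),.048)
Q=np.array([jig_of([*p/1e3,0])[:2] for p in P])
for y in(0,30,60,90,120):
    q=Q[abs(Q[:,1]-y)<4];print(y,q[:,0].min(),q[:,0].max())
print("wedge y",Q[:,1].min(),Q[:,1].max())
a=HY+np.pi/2
h=HOOD(0,0);h[:2]-=(.002,.0015)
env.movep([h[0],h[1],.30],T(a)); st("above")
env.line_to([h[0],h[1],.209],velocity=.2,max_force=15); st("down")
env.gripper_to(.03,60); st("grip")
env.line_to([h[0],h[1],.295],velocity=.2); st("lift")
cv2.imwrite("pics/lift.png",env.grab_frame("scene"))
E
```

```text
0 -24.1 -14.5
30 -30.6 -14.4
60 -35.0 -13.7
90 -40.5 -13.6
120 -44.8 -15.1
wedge y -4.7 131.4
above t 1.49 jig [-84.2 296.9 300.3] F [ 0.2 -0.2  0.1] op 85.2 ff 0.0
down t 2.1 jig [-83.8 297.  209.5] F [0.9 0.6 0.4] op 85.6 ff 0.0
grip t 2.57 jig [-83.3 296.6 210.4] F [-1.  -0.1  6.4] op 43.1 ff 62.5
lift t 3.15 jig [-84.2 295.9 294.4] F [ 0.1  0.7 -4.7] op 43.1 ff 61.5
```

```bash
python3 - <<'E'
from h import *
a=JY+np.pi/2
p=JIG(.0150,-.008,.295);env.movep(p,T(a));st("over")
f=env.grab_frame("scene");g=env.grab_frame("top")
env.line_to(JIG(.0150,-.008,.236),velocity=.15,max_force=8);st("mid")
print(env.line_to(JIG(.0150,-.008,.2255),velocity=.04,max_force=6));st("low")
cv2.imwrite("pics/over.png",np.hstack([cv2.resize(f[140:290,200:350],(400,400)),cv2.resize(g[130:205,220:295],(400,400))]))
E
```

```text
over t 4.42 jig [ 14.7  -7.2 294.5] F [-0.2  0.7 -3.4] op 43.3 ff 61.5
mid t 5.06 jig [ 15.1  -7.5 236.1] F [ 0.5 -0.3 -2.3] op 43.2 ff 61.4
True
low t 5.35 jig [ 16.1  -7.9 228.1] F [-0.1  1.   5.1] op 43.5 ff 63.2
```

View pics/over.png

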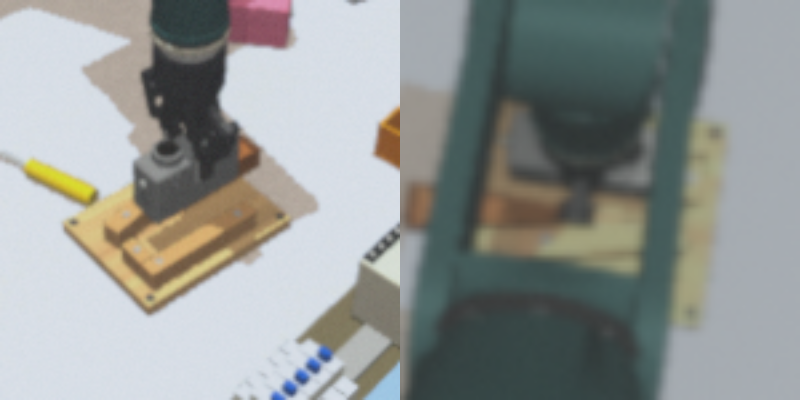

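The hood hangs level over the bay and has now come down on the base (TCP z 228, bottom at about 18 mm). Next: lift slightly, push to the fence and stop, and release.

```bash
python3 - <<'E'
from h import *
env.line_to(JIG(.0150,-.008,.2287),velocity=.05)
st("lift")
print(env.line_to(JIG(.026,-.008,.2287),velocity=.03,max_force=7));st("fence")
x=jig_of(env.observe()["position"])[0]/1e3-.0007
print(env.line_to(JIG(x,-.035,.2287),velocity=.04,max_force=8));st("stop")
y=jig_of(env.observe()["position"])[1]/1e3
env.line_to(JIG(x,y+.0003,.2275),velocity=.04,max_force=5);st("pre")
env.gripper_to(.085,30);st("open")
env.line_to(JIG(x,y,.33),velocity=.25)
st("up")
E
```

```text
lift t 5.6 jig [ 15.   -8.  228.9] F [-0.5 -0.5 -3.6] op 43.1 ff 62.2
True
fence t 5.88 jig [ 18.8  -8.  228.2] F [-0.7 -0.6  5.5] op 43.6 ff 63.7
True
stop t 6.26 jig [ 18.3 -16.4 228.2] F [-0.2  2.9  2.7] op 43.3 ff 63.6
pre t 6.51 jig [ 18.3 -16.2 228.2] F [-1.1  1.7  7.4] op 43.0 ff 64.2
open t 7.0 jig [ 18.  -16.1 227.3] F [ 0.9  0.2 -0.4] op 84.9 ff 0.0
up t 7.56 jig [ 18.1 -16.4 330.6] F [-0.4  0.2 -0.5] op 85.0 ff 0.0
```

```bash
python3 - <<'E'
from meas import *
g0=HAM(-.05,0)
env.movep([g0[0],g0[1],.29],T(MY));st("over hammer")
f=env.grab_frame("top");s=env.grab_frame("scene");cv2.imwrite("pics/top2.png",f);cv2.imwrite("pics/scene2.png",s)
def dr(n,f,x,y,w,h,k,S):
    o=cv2.resize(f,None,fx=k,fy=k,interpolation=cv2.INTER_CUBIC)
    for l in S: cv2.polylines(o,[((proj(n,[JIG(*(np.array(p)/1e3)) for p in l])+.5)*k).astype(np.int32)],False,(255,0,255),1)
    return o[y*k:(y+h)*k,x*k:(x+w)*k]
S=[[(-4,-75,z),(40,-75,z),(40,45,z),(-4,45,z),(-4,-75,z)] for z in(88,)]
A=[dr("top",f,215,140,80,75,5,S),dr("scene",s,225,175,80,75,5,S)]
cv2.imwrite("pics/ov2.png",np.hstack(A))
E
```

```text
over hammer t 8.81 jig [ -55.  -334.3  289.4] F [0.7 0.4 0.2] op 85.1 ff 0.0
```

View pics/ov2.png

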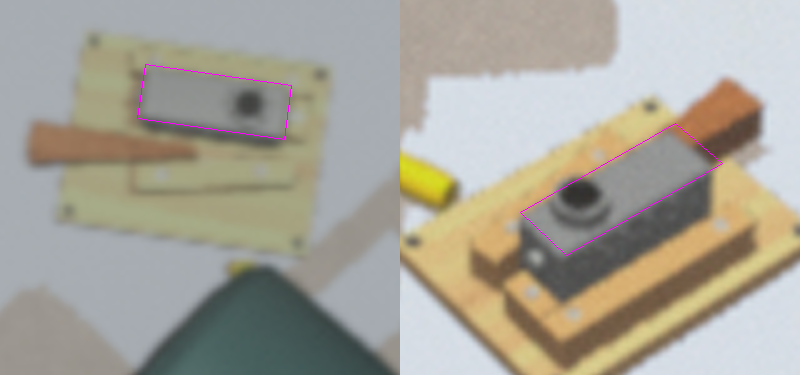

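The hood's top matches the seat outline exactly in the top view, clear of the wedge. Now grip the hammer.

```bash
python3 - <<'E'
from h import *
g0=HAM(-.05,0)
print(env.line_to([g0[0],g0[1],.177],velocity=.2,max_force=12));st("down")
env.gripper_to(.01,120);st("grip")
env.line_to([g0[0],g0[1],.26],velocity=.2);st("lift")
env.movep(JIG(-.072,.23,.26),T(JY));st("near")
cv2.imwrite("pics/ham_t.png",env.grab_frame("top"));s=env.grab_frame("scene");cv2.imwrite("pics/ham_s.png",s)
cv2.imwrite("pics/ham_c.png",cv2.resize(s[120:270,220:420],(800,600),interpolation=cv2.INTER_CUBIC))
o=env.observe();print(o["position"],o["orientation"],o["ft_torque"])
E
```

```text
False
down t 9.62 jig [ -54.4 -334.9  177.6] F [ 0.1  0.4 -0.4] op 85.0 ff 0.0
grip t 10.22 jig [ -54.7 -335.4  178.1] F [-0.9 -0.3  8.2] op 21.8 ff 118.0
lift t 10.79 jig [ -55.5 -334.7  259.4] F [-0.4  0.8 -4.1] op 21.5 ff 117.7
near t 12.82 jig [-71.6 229.5 259.7] F [ 0.2  0.2 -3.6] op 21.8 ff 120.1
[0.52783623 0.24115268 0.25982835] [ 3.13374930e+00 -2.19874132e-01 -4.91977763e-05] [-0.00030641  0.08738518 -0.03886935]
```

View pics/ham_c.png

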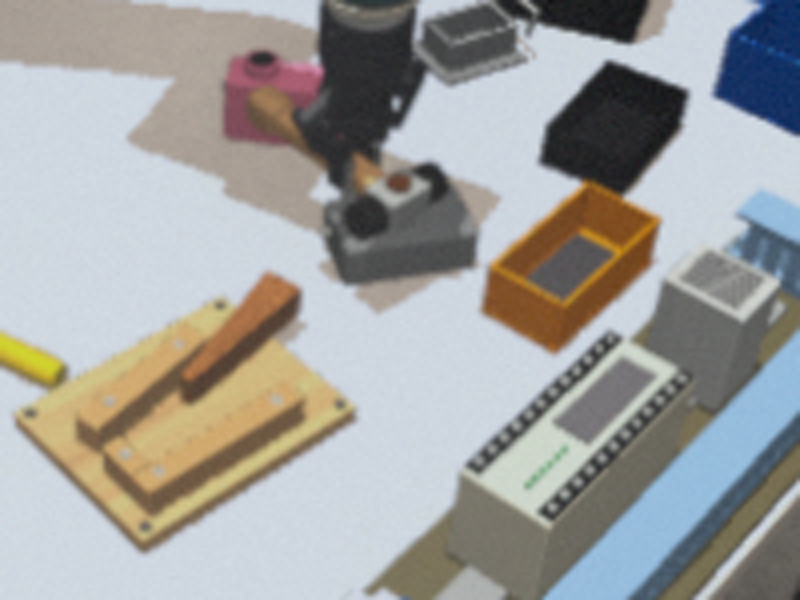

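This picture shows an accident. The grey hood is no longer in the jig; it lies under the hammer at about (400,245). My carry height was too low: the hammer's underside was at 82 mm and the hood's cable entry reaches 101 mm, so the hammer swept the hood out on the way over. The wedge still lies at (240,335). To recover, I'll raise the hammer, lay it back where it was and look.

```bash
python3 - <<'E'
from h import *
p=env.observe()["position"];env.line_to([p[0],p[1],.36],velocity=.25)
g0=HAM(-.05,0)
env.movep([g0[0],g0[1],.36],T(MY))
s=env.grab_frame("scene");t=env.grab_frame("top");cv2.imwrite("pics/s3.png",s);cv2.imwrite("pics/t3.png",t)
env.line_to([g0[0],g0[1],.19],velocity=.25);print(env.line_to([g0[0],g0[1],.1765],velocity=.05,max_force=6));st("down")
env.gripper_to(.085,60);st("open")
env.line_to([g0[0],g0[1],.30],velocity=.3);st("up")
A=cv2.resize(s[120:210,240:370],(800,554),interpolation=cv2.INTER_CUBIC)[:,:440] if 0 else cv2.resize(s[130:220,270:350],(400,450),interpolation=cv2.INTER_CUBIC)
B=cv2.resize(t[130:220,150:230],(400,450),interpolation=cv2.INTER_CUBIC)
cv2.imwrite("pics/c3.png",np.hstack([A,B]))
E
```

```text
True
down t 16.77 jig [ -54.  -335.6  178.1] F [-0.2  0.1  6.6] op 21.5 ff 121.3
open t 17.4 jig [ -54.9 -335.1  176.7] F [-0.4  0.6  0.2] op 85.1 ff 0.0
up t 17.96 jig [ -55.  -335.   300.9] F [-0.8  0.2 -0.7] op 85.1 ff 0.0
```

View pics/c3.png

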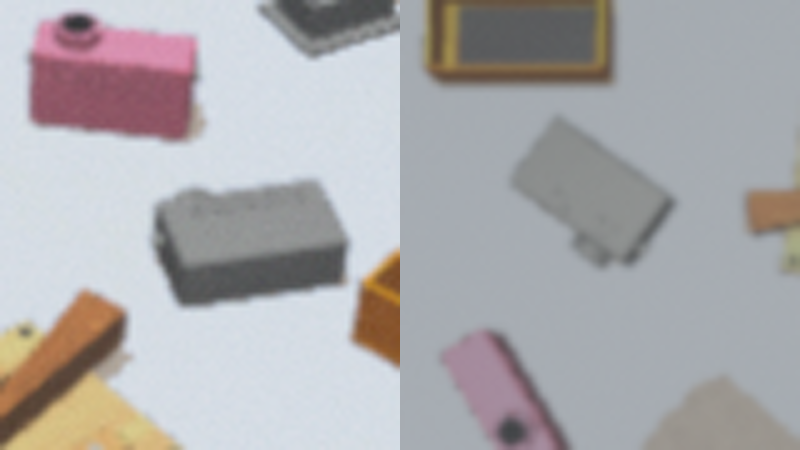

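The hood lies on its side at top px about (188,168), 44 mm side vertical, with the cable entry towards the robot. My plan is to grip the 34 mm cable entry with the tool tilted forward, lift, swing the tool about the hood's long axis to bring the hood upright, set it down, and then regrasp. Measuring and checking IK first.

```bash
cat >> h.py <<'E'
def Tt(yaw,tilt,flip=0):
    # forward dir f=(cos yaw,sin yaw); tool z tilted from down towards f by tilt; tool y horizontal, across f
    f=np.array([np.cos(yaw),np.sin(yaw),0]);z=np.sin(tilt)*f-np.cos(tilt)*np.array([0,0,1.]);y=np.cross([0,0,1.],f)*(-1 if not flip else 1)
    return np.c_[np.cross(y,z),y,z]
rv=lambda R:cv2.Rodrigues(R)[0].ravel()
E
python3 - <<'E'
from meas import *
t=cv2.imread("pics/t3.png");g,H,S,V=up("top",t)
m=comp((V<146)&(S<25)&(V>60),188*K,168*K)
top=comp((V<146)&(S<25)&(V>105),188*K,168*K)
body=comp(cv2.morphologyEx(top.astype(np.uint8),cv2.MORPH_OPEN,cv2.getStructuringElement(2,(45,45)))>0,188*K,168*K)
print("all",mrect(wpts("top",m,.044)),"top",mrect(wpts("top",top,.044)))
P=wpts("top",body,.044);print("body",mrect(P),P.mean(0))
bump=m&~(cv2.dilate(body.astype(np.uint8),np.ones((9,9)))>0);n,l,s,c=cv2.connectedComponentsWithStats(bump.astype(np.uint8))
for i in range(1,n):
    if s[i,4]>60: print("bump",s[i,4],c[i]/K,wpts("top",l==i,.035).mean(0))
def ok(p,yaw,tilt):
    out=[]
    for fl in(0,1):
        R=Tt(yaw,tilt,fl);q=env.solve_ik(np.array(p)-.168*R[:,2],rv(R));out.append(None if q is None else np.round(q,1).tolist())
    return out
p=[.49,.30,.015]
for yaw in(-35,0,30):
    for tilt in(60,50,40,0,-25,-40): print(yaw,tilt,ok([p[0],p[1],.015 if tilt>0 else .08],np.deg2rad(yaw),np.deg2rad(tilt)))
E
```

```text
all (array([549. , 277.2]), array([127.5,  82.1]), 54.43) top (array([549. , 277.2]), array([127.5,  82.1]), 54.43)
body (array([561.4, 285.2]), array([98.9, 69.9]), 53.31) [561.42301811 286.25335137]
bump 1965 [196.94160305 175.71259542] [525.18550045 240.612784  ]
-35 60 [None, None]
-35 50 [None, None]
-35 40 [None, None]
-35 0 [[0.4, 0.5, 1.7, -0.0, 0.9, 2.6], [0.4, 0.5, 1.7, -0.0, 0.9, -0.5]]
-35 -25 [[0.2, 0.6, 1.6, 0.3, 1.3, 2.3], [0.2, 0.6, 1.6, 0.3, 1.3, -0.9]]
-35 -40 [[0.1, 0.8, 1.5, 0.5, 1.5, 2.1], [0.1, 0.8, 1.5, 0.5, 1.5, -1.0]]
0 60 [[0.8, 1.0, 2.3, 3.9, 1.1, -1.5], [0.8, 1.0, 2.3, 3.9, 1.1, 1.7]]
0 50 [[0.8, 0.8, 2.3, 4.0, 0.8, -1.6], [0.8, 0.8, 2.3, 4.0, 0.8, 1.5]]
0 40 [None, None]
0 0 [[0.4, 0.5, 1.7, -0.0, 0.9, 2.0], [0.4, 0.5, 1.7, -0.0, 0.9, -1.1]]
0 -25 [[0.3, 0.7, 1.4, 0.1, 1.4, 1.9], [0.3, 0.7, 1.4, 0.1, 1.4, -1.3]]
0 -40 [[0.3, 0.8, 1.2, 0.2, 1.7, 1.8], [0.3, 0.8, 1.2, 0.2, 1.7, -1.3]]
30 60 [None, None]
30 50 [None, None]
30 40 [[0.4, 0.7, 2.3, 2.9, 0.6, -1.5], [0.4, 0.7, 2.3, 2.9, 0.6, 1.6]]
30 0 [[0.4, 0.5, 1.7, -0.0, 0.9, 1.5], [0.4, 0.5, 1.7, -0.0, 0.9, -1.7]]
30 -25 [[0.4, 0.7, 1.4, -0.0, 1.5, 1.5], [0.4, 0.7, 1.4, -0.0, 1.5, -1.6]]
30 -40 [[0.5, 0.9, 1.2, -0.0, 1.8, 1.5], [0.5, 0.9, 1.2, -0.0, 1.8, -1.6]]
```

Forward tilts are limited here, but tilting back towards the robot works. So I'll first carry the lying hood to the clear area right of the jig with its cable entry facing away from the robot. Then I can pick it up by the entry with the tool tilted back and swing it upright.

```bash
cat >> h.py <<'E'
d2=np.deg2rad
C2=np.array([.43,-.19]);PH=d2(-23)
F=np.array([np.cos(PH),np.sin(PH),0]);Lh=np.array([np.sin(PH),-np.cos(PH),0])   # hood up dir (lying), hood l
E
python3 - <<'E'
from h import *
face=np.r_[C2,0]+.035*F-.027*Lh
for th in(-60,-52,-45,0,10,20,30):
    R=Tt(PH,d2(th));P=face+.008*F+np.array([0,0,.013 if th<0 else .10])
    o=[]
    for fl in(0,1):
        R=Tt(PH,d2(th),fl);q=env.solve_ik(P-.168*R[:,2],rv(R));o.append(None if q is None else np.round(q,2).tolist())
    print(th,o)
l=np.array([np.cos(d2(54.4)),np.sin(d2(54.4))]);c=np.array([.5565,.2762])
GO=.012   # grip offset along +l, clear of the cable entry
g=c+GO*l
a=d2(234.4)
env.movep([*g,.26],T(a));st("over")
print(env.line_to([*g,.183],velocity=.2,max_force=10));st("down")
env.gripper_to(.05,60);st("grip")
env.line_to([*g,.33],velocity=.3);st("lift")
E
```

```text
-60 [[-0.46, 1.1, 1.1, -0.06, 1.99, 1.52], [-0.46, 1.1, 1.1, -0.06, 1.99, -1.62]]
-52 [[-0.46, 1.02, 1.2, -0.05, 1.84, 1.52], [-0.46, 1.02, 1.2, -0.05, 1.84, -1.62]]
-45 [[-0.46, 0.94, 1.28, -0.05, 1.7, 1.52], [-0.46, 0.94, 1.28, -0.05, 1.7, -1.62]]
0 [[-0.5, 0.41, 1.84, -0.0, 0.89, 1.48], [-0.5, 0.41, 1.84, -0.0, 0.89, -1.67]]
10 [[-0.51, 0.35, 1.98, 0.03, 0.64, 1.44], [-0.51, 0.35, 1.98, 0.03, 0.64, -1.7]]
20 [[-0.53, 0.31, 2.13, 0.12, 0.36, 1.34], [-0.53, 0.31, 2.13, 0.12, 0.36, -1.81]]
30 [None, None]
over t 20.66 jig [-42.1 278.2 259.8] F [ 1.1 -0.1 -0.2] op 84.9 ff 0.0
False
down t 21.19 jig [-42.1 278.5 183.1] F [1.3 0.2 0.5] op 85.2 ff 0.0
grip t 21.48 jig [-41.5 279.1 185. ] F [0.1 0.2 6.3] op 68.9 ff 70.5
lift t 22.12 jig [-43.1 278.2 329. ] F [-0.2 -0.6 -3.3] op 68.8 ff 69.4
```

```bash
python3 - <<'E'
from h import *
GO=.012
g=C2+GO*Lh[:2]
a=d2(234.4-166.4-.0)  # l yaw: 54.4 -> -113 (mod 180 with flipped tool)
a=np.arctan2(Lh[1],Lh[0])+np.pi
env.movep([*g,.33],T(a));st("over2")
env.line_to([*g,.20],velocity=.3)
print(env.line_to([*g,.181],velocity=.06,max_force=6));st("placed")
env.gripper_to(.085,60)
env.line_to([*g,.25],velocity=.35);st("up")
np.save("pl.npy",np.array([*g]))
f=env.grab_frame("scene");cv2.imwrite("pics/s4.png",f)
th=d2(-58);P=np.r_[C2,0]+.043*F-.027*Lh+np.array([0,0,.013])
best=None
q0=env.observe()["joint_positions"]
R=min((Tt(PH,th,fl) for fl in(0,1)),key=lambda R:abs(env.solve_ik(P-.168*R[:,2],rv(R))[5]-q0[5]))
pre=P-(.168+.07)*R[:,2]
env.movep(pre+np.array([0,0,.06]),rv(R));st("pre")
print(env.line_to(pre,velocity=.25,max_force=10))
env.gripper_to(.055)
print(env.line_to(P-.168*R[:,2],velocity=.15,max_force=8));st("in")
cv2.imwrite("pics/s5.png",env.grab_frame("scene"));
s=env.grab_frame("top");cv2.imwrite("pics/t5.png",s)
env.gripper_to(.02,120);st("grip")
E
```

```text
over2 t 23.96 jig [-111.6 -222.5  329.6] F [ 0.2  0.1 -3.3] op 69.0 ff 69.3
True
placed t 24.88 jig [-110.1 -223.5  184.3] F [ 0.6 -0.2  0.4] op 69.3 ff 71.4
up t 25.52 jig [-111.  -223.2  251.6] F [0.1 0.2 0.1] op 85.1 ff 0.0
pre t 26.88 jig [ 134.2 -248.7  198.3] F [ 0.5 -0.3 -0. ] op 84.9 ff 0.0
False
False
in t 28.29 jig [  78.  -233.4  102.4] F [ 0.4 -0.2 -0.3] op 55.3 ff 0.0
grip t 28.77 jig [  78.3 -233.4  102.8] F [ 5.9 -0.8  4.6] op 28.9 ff 118.2
```

```bash
python3 - <<'E'
from h import *
p=env.observe()["position"];
env.line_to(p+np.array([0,0,.03]),velocity=.1);st("l1")
s=env.grab_frame("scene");t=env.grab_frame("top");cv2.imwrite("pics/s6.png",s)
u=proj("scene",[p+np.array([-.1,0,-.05])])[0].astype(int);print(u)
x,y=u;A=cv2.resize(s[max(0,y-50):y+50,max(0,x-66):x+67],(532,400),interpolation=cv2.INTER_CUBIC)
cv2.imwrite("pics/c6.png",A)
E
```

```text
l1 t 29.23 jig [  78.5 -233.5  133.4] F [ 1.  -1.4 -2.7] op 28.7 ff 118.7
[197 249]
```

View pics/c6.png

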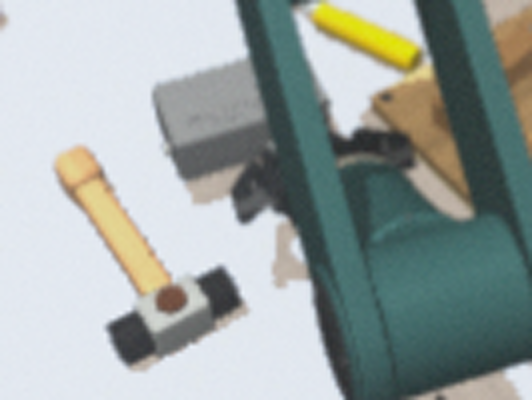

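The hood is off the bench (its shadow is below it) and hanging from the cable entry, level; the wrist force shows 2.7 N. Now swing it upright and set it down. That was the tenth picture, so from here I go by measurements only.

```bash
python3 - <<'E'
from meas import *
o=env.observe();R0=cv2.Rodrigues(np.array(o["orientation"]))[0]
tip=o["position"]+.168*R0[:,2]
fl=int(R0[:,1]@Tt(PH,0,1)[:,1]>0)
R1=Tt(PH,d2(18),fl)
up=tip+np.array([0,0,.075])
env.line_to(o["position"]+np.array([0,0,.075]),velocity=.25)
try: env.line_to(up-.168*R1[:,2],rv(R1),velocity=.15)
except env.MotionError as e: print(e); env.movep(up-.168*R1[:,2],rv(R1))
st("swung");print("tip z",up[2],"q",np.round(env.observe()["joint_positions"],2))
print(env.line_to(up-.168*R1[:,2]-np.array([0,0,.06]),velocity=.06,max_force=7));st("touch")
q=env.observe()["position"]+.168*R1[:,2];print("tip",q)
E
```

```text
swung t 31.31 jig [-109.5 -183.   277.7] F [-0.4 -0.4 -3.1] op 28.3 ff 119.4
tip z 0.11848761943658907 q [-0.52  0.28  2.08  0.08  0.47 -1.76]
True
touch t 31.97 jig [-108.7 -183.   240.9] F [0.4 1.6 6.9] op 28.9 ff 121.1
tip [ 0.48163754 -0.18230055  0.08111885]
```

```bash
python3 - <<'E'
from meas import *
env.gripper_to(.06,60)
o=env.observe();R=cv2.Rodrigues(np.array(o["orientation"]))[0]
env.line_to(o["position"]-.06*R[:,2],velocity=.25)
p=[.5,.10,.36];env.movep(p,T(JY+np.pi/2));st("away")
t=env.grab_frame("top");s=env.grab_frame("scene");cv2.imwrite("pics/t7.png",t);cv2.imwrite("pics/s7.png",s)
u=proj("top",[.45,-.19,.07])[0];print(u)
g,H,S,V=up("top",t)
m=comp((V<146)&(S<25)&(V>95),u[0]*K,u[1]*K);print("top",m.sum(),mrect(wpts("top",m,.07)))
al=comp((V<146)&(S<30),u[0]*K,u[1]*K);print("all",al.sum(),mrect(wpts("top",al,.07)))
n,l,st_,c=cv2.connectedComponentsWithStats((V<90).astype(np.uint8))
for i in range(1,n):
    if st_[i,4]>40 and np.hypot(*(c[i]/K-u))<25: print("dark",st_[i,4],np.round(wpts("top",l==i,.083).mean(0),1))
E
```

```text
away t 34.48 jig [-79.5  85.4 359.3] F [-1.  -1.4  0.4] op 60.0 ff 0.0
[300.69134375 193.20699289]
top 5741 (array([ 442.9, -187.4]), array([129.4,  52.6]), 67.0)
all 6059 (array([ 442.9, -187.4]), array([129.4,  52.6]), 67.0)
dark 254 [ 456.4 -168.5]
```

The hood stands upright at about (445,−192), long axis at 67°, footprint as expected. Regrasp across the 44 mm and seat it again.

```bash
python3 - <<'E'
from meas import *
env.gripper_to(.085,60)
a=d2(67.0);h=np.array([.445,-.192])
env.movep([*h,.31],T(a))
print(env.line_to([*h,.209],velocity=.3,max_force=12));st("down")
env.gripper_to(.03,60);st("grip")
assert .040<env.observe()["opening"]<.048
z0=env.observe()["position"][2]
env.line_to([*h,.32],velocity=.35)
a=JY+np.pi/2
env.movep(JIG(.0150,-.008,.32),T(a))
env.line_to(JIG(.0150,-.008,.24),velocity=.25,max_force=10)
b=env.line_to(JIG(.0150,-.008,.2235),velocity=.05,max_force=6);st("low");z=env.observe()["position"][2];print(b)
env.line_to(JIG(.0150,-.008,z+.0015),velocity=.05)
print(env.line_to(JIG(.026,-.008,z+.0015),velocity=.04,max_force=7));st("fence")
x=jig_of(env.observe()["position"])[0]/1e3-.0005
print(env.line_to(JIG(x,-.035,z+.0015),velocity=.05,max_force=7));st("stop")
y=jig_of(env.observe()["position"])[1]/1e3
env.line_to(JIG(x,y,z),velocity=.05,max_force=5)
env.gripper_to(.085,40)
env.line_to(JIG(x,y,.33),velocity=.35)
g0=HAM(-.05,0)
env.movep([g0[0],g0[1],.30],T(MY));st("over hammer")
t=env.grab_frame("top");s=env.grab_frame("scene");cv2.imwrite("pics/t8.png",t);cv2.imwrite("pics/s8.png",s)
E
```

```text
False
down t 36.59 jig [ -93.3 -210.2  209. ] F [ 0.1 -0.9 -0.3] op 84.7 ff 0.0
grip t 37.05 jig [ -92.7 -211.4  210.7] F [0.8 0.9 8.7] op 43.3 ff 61.0
low t 38.99 jig [ 16.1  -9.2 253.8] F [-0.3 -0.5  5.2] op 43.2 ff 74.8
True
False
fence t 39.67 jig [ 26.3  -8.  255.1] F [-0.4  0.8 -3.4] op 43.5 ff 73.5
False
stop t 40.36 jig [ 25.8 -35.2 255.3] F [-0.9  0.4 -3.5] op 43.1 ff 73.5
over hammer t 42.66 jig [ -55.1 -334.3  299.2] F [ 0.3 -0.  -0.5] op 85.4 ff 0.0
```

The lowering stopped 26 mm too high and I released without a guard. Measuring where the hood and wedge are now.

```bash
python3 - <<'E'
from meas import *
t=cv2.imread("pics/t8.png");g,H,S,V=up("top",t)
u=proj("top",[JIG(.026,-.035,.10)])[0];print(u)
m=comp((V<146)&(S<25)&(V>60),u[0]*K,u[1]*K)
for z in(.07,.088,.118):
    c,s,a=cv2.minAreaRect(wpts("top",m,z).astype(np.float32));print(z,"hood",np.round(c,1),np.round(s,1),round(a,1),"jig",jig_of([c[0]/1e3,c[1]/1e3,0]))
lt=comp((V<140)&(S<25)&(V>105),u[0]*K,u[1]*K);print("light",lt.sum(),m.sum(),mrect(wpts("top",lt,.088)))
n,l,st_,c=cv2.connectedComponentsWithStats((V<85).astype(np.uint8))
for i in range(1,n):
    if st_[i,4]>40 and np.hypot(*(c[i]/K-u))<25:
        q=wpts("top",l==i,.1).mean(0)/1e3;print("dark",st_[i,4],st_[i,:4]/K,jig_of([*q,0]))
w=comp((H<18)&(S>75),235*K,169*K)
Q=np.array([jig_of([*p/1e3,0])[:2] for p in wpts("top",w,.048)])
for y in range(-60,150,20):
    q=Q[abs(Q[:,1]-y)<4]
    if len(q):print(y,q[:,0].min(),q[:,0].max())
print("wedge",Q.min(0),Q.max(0))
# scene view too
s=cv2.imread("pics/s8.png");g,H,S,V=up("scene",s);u=proj("scene",[JIG(.026,-.035,.10)])[0]
for lo,hi in((40,175),):
    m=comp((V<hi)&(S<35)&(V>lo),u[0]*K,u[1]*K);ys,xs=np.where(m);print("scene",u,xs.min()/K,xs.max()/K,ys.min()/K,ys.max()/K,m.sum())
for z in(.018,.048): print("pred seated/onfence",z,[np.round(f(proj("scene",[JIG(x,y,z+dz) for x in(-.004,.04) for y in(-.075,.045) for dz in(0,.07)]),axis=0)) for f in(np.min,np.max)])
E
```

```text
[262.67402271 158.14202541]
0.07 hood [593.  -36.1] [132.  52.] 82.8 jig [ 31.4 -36.2   0. ]
0.088 hood [589.8 -35.7] [130.3  51.4] 82.8 jig [ 28.2 -36.3   0. ]
0.118 hood [584.4 -35. ] [127.5  50.3] 82.8 jig [ 22.8 -36.4   0. ]
light 1677 4042 (array([593.4, -33.9]), array([125.8,  43.6]), 81.69)
dark 226 [254.75 153.75   4.5    4.25] [33.3 -8.9  0. ]
dark 54 [270.75 165.     4.75   1.25] [  3.2 -78.6   0. ]
0 -19.9 -13.6
20 -27.1 -13.3
40 -34.2 -15.6
60 -40.3 -18.1
80 -46.4 -21.1
100 -53.5 -23.9
120 -58.5 -29.0
wedge [-59.4   2. ] [-12.3 135.2]
scene [265.49906559 213.77665715] 245.0 283.75 199.75 239.0 15190
pred seated/onfence 0.018 [array([249., 199.]), array([289., 241.])]
pred seated/onfence 0.048 [array([248., 192.]), array([289., 235.])]
```

The hood stands level on top of the fence and stop at jig (26,−35), where I released it. Regrasp it there, come down further from the end stop, and guard every step.

```bash
python3 - <<'E'
from h import *
a=JY+np.pi/2;O=lambda:env.observe()["position"]
env.gripper_to(.066,60)
env.movep(JIG(.0258,-.035,.29),T(a))
b=env.line_to(JIG(.0258,-.035,.254),velocity=.25,max_force=10);st("down");print(b)
env.gripper_to(.03,60);st("grip")
assert .040<env.observe()["opening"]<.048
z0=O()[2]
env.line_to(JIG(.0258,-.035,z0+.012),velocity=.3)
for x,y in((.0145,.012),(.012,.012),(.017,.018)):
    env.line_to(JIG(x,y,z0+.012),velocity=.3)
    b=env.line_to(JIG(x,y,z0-.034),velocity=.12,max_force=7);z=O()[2];st("low");print(b,z0-z)
    if z0-z>.022: break
    env.line_to(JIG(x,y,z0+.012),velocity=.3)
else: raise SystemExit("blocked")
env.line_to(JIG(x,y,z+.0015),velocity=.1)
print(env.line_to(JIG(x,-.04,z+.0015),velocity=.1,max_force=7));st("stop")
E
```

```text
down t 44.52 jig [ 25.3 -36.3 250. ] F [-0.3 -0.6 -0.7] op 66.1 ff 0.0
True
grip t 44.84 jig [ 27.1 -35.3 251.8] F [-0.5 -1.5  1.1] op 43.5 ff 61.6
low t 45.79 jig [ 15.   11.2 220.3] F [ 0.4 -0.1 -0.1] op 43.3 ff 62.0
True 0.03143307354288288
True
stop t 46.41 jig [ 13.9 -15.5 221.5] F [ 0.5  2.1 -2.7] op 43.6 ff 61.7
```

The hood is down on the base and against the stop. Next: bring it to the fence, release, and fetch the hammer with high clearance.

```bash
python3 - <<'E'
from h import *
O=lambda:jig_of(env.observe()["position"])/1e3
p=O()
b=env.line_to(JIG(.024,p[1]+.0005,p[2]),velocity=.06,max_force=7);st("fence");print(b)
p=O();env.line_to(JIG(p[0],p[1],.2195),velocity=.08,max_force=5);p=O()
env.gripper_to(.066,60)
env.line_to(JIG(p[0],p[1],.30),velocity=.4);st("up")
g0=HAM(-.05,0)
env.movep([g0[0],g0[1],.25],T(MY))
env.line_to([g0[0],g0[1],.177],velocity=.25,max_force=12)
env.gripper_to(.01,120);st("grip")
t=env.grab_frame("top");cv2.imwrite("pics/t9.png",t)
E
python3 - <<'E'
from meas import *
t=cv2.imread("pics/t9.png");g,H,S,V=up("top",t)
w=comp((H<18)&(S>75),235*K,169*K)
Q=np.array([jig_of([*p/1e3,0])[:2] for p in wpts("top",w,.048)])
for y in range(-60,150,20):
    q=Q[abs(Q[:,1]-y)<4]
    if len(q):print(y,q[:,0].min(),q[:,0].max())
print("wedge",Q.min(0),Q.max(0))
u=proj("top",[JIG(.018,-.015,.088)])[0]
m=comp((V<140)&(S<25)&(V>105),u[0]*K,u[1]*K);c,s,a=cv2.minAreaRect(wpts("top",m,.088).astype(np.float32));print("hood",s,a,jig_of([c[0]/1e3,c[1]/1e3,0]))
E
```

```text
fence t 46.62 jig [ 19.2 -15.3 220.5] F [-0.1  1.6  2.5] op 43.5 ff 64.4
True
up t 47.58 jig [ 20.5 -15.3 302.4] F [-0.5 -0.1 -0.8] op 65.9 ff 0.0
grip t 49.75 jig [ -54.4 -335.4  178.9] F [-0.9  1.8  9.5] op 22.0 ff 118.1
0 -19.9 -9.3
20 -28.1 -13.3
40 -34.2 -15.4
60 -40.3 -17.7
80 -46.4 -20.8
100 -53.5 -22.9
120 -58.5 -29.0
wedge [-59.4   1.8] [ -8.4 135.2]
hood (122.38105773925781, 42.482025146484375) 81.6797866821289 [ 17.5 -14.9   0. ]
```

The hood sits at jig (17.5,−14.9), on the seat. The wedge lies about 65 mm back and slightly skewed, with its butt at about (−44,135). Now strike it, following that line home.

```bash
python3 - <<'E'
from h import *
O=lambda:jig_of(env.observe()["position"])/1e3
t=lambda:env.observe()["clock"]
p=env.observe()["position"];env.line_to([p[0],p[1],.33],velocity=.45)
X=lambda b:-.050+max(-.043,min(-.022,-.043+(.135-b)/.065*.021))
W=lambda b,z=.2005:JIG(X(b),b+.045,z)      # TCP for hammer face at jig y=b
env.movep(W(.160,.33),T(JY));env.line_to(W(.160),velocity=.45,max_force=12);st("ready")
b=.137;stops=0;n=0
while t()<56 and n<9:
    n+=1;tgt=max(b-.024,.045)
    hit=env.line_to(W(tgt),velocity=.16,max_force=24)
    nb=O()[1]-.045;F=np.round(env.observe()["contact_force"],1)
    env.line_to(W(nb+.018),velocity=.2)
    print(n,hit,"face",round(nb*1e3,1),F,round(t(),2))
    stops=stops+1 if hit and b-nb<.002 else 0
    b=nb
    if stops>=2: break
st("end")
E
```

```text
ready t 52.46 jig [-92.6 204.1 294.5] F [-3.2 -1.  -4.5] op 21.4 ff 119.5
1 True face 119.7 [ 2.   2.7 -0.3] 53.35
2 True face 127.0 [0.9 3.1 2.8] 53.82
3 True face 126.1 [-0.1  0.8 -3.1] 54.3
end t 54.3 jig [-93.3 189.3 200.5] F [-0.5 -0.5 -3.2] op 21.8 ff 120.5
```

```bash
python3 - <<'E'
from meas import *
for n in("top","scene"): cv2.imwrite(f"pics/{n}10.png",env.grab_frame(n))
for n in("top","scene"):
    for f in((f"pics/t9.png" if n=="top" else "pics/s8.png"),f"pics/{n}10.png"):
        g,H,S,V=up(n,cv2.imread(f));u=proj(n,[JIG(-.03,.09,.048)])[0]
        try:
            m=comp((H<18)&(S>75)&(V>40),u[0]*K,u[1]*K)
            Q=np.array([jig_of([*p/1e3,0])[:2] for p in wpts(n,m,.048)]);print(n,m.sum(),"min",Q.min(0),"max",Q.max(0))
            for y in range(-40,150,20):
                q=Q[abs(Q[:,1]-y)<3]
                if len(q):print("  ",y,np.round([q[:,0].min(),q[:,0].max()],1))
        except Exception as e: print(n,e)
E
```

```text
top 2680 min [-59.4   1.8] max [ -8.4 135.2]
   0 [-15.5 -10.2]
   20 [-26.9 -13.5]
   40 [-33.  -15.4]
   60 [-40.1 -17.7]
   80 [-46.2 -20.8]
   100 [-53.3 -24.1]
   120 [-58.4 -29.2]
top 2873 min [-47.3 -11.4] max [ -4.1 124.8]
   0 [-18.8  -4.2]
   20 [-24.8  -6.1]
   40 [-30.9  -6.2]
   60 [-34.4 -10.9]
   80 [-39.9 -12.8]
   100 [-44.8 -13.6]
   120 [-47.3 -17.5]
scene 2810 min [-59.8  63.1] max [ -0.7 132.3]
   80 [-45.7  -0.9]
   100 [-52.6  -9. ]
   120 [-58.6 -19.2]
scene 2495 min [-48.4  62. ] max [  7.9 121.8]
   60 [-34.  -33.5]
   80 [-39.5   6.7]
   100 [-44.5   3.2]
   120 [-47.8 -12.7]
```

The wedge did advance to butt y≈125 and is straightening. The 24 N stop was tripping on the impact itself. Continue with a higher stop force, then lay the hammer down.

```bash
python3 - <<'E'
from h import *
O=lambda:jig_of(env.observe()["position"])/1e3
t=lambda:env.observe()["clock"]
X=lambda b:-.050+max(-.032,min(-.022,-.032+(.125-b)/.04*.010))
W=lambda b,z=.2005:JIG(X(b),b+.045,z)
b=.126;L=[];stops=0
while t()<57.6:
    tgt=max(b-.024,.055)
    hit=env.line_to(W(tgt),velocity=.14,max_force=50)
    nb=O()[1]-.045
    env.line_to(W(nb+.012),velocity=.2)
    L.append((hit,round(nb*1e3,1),round(t(),2)))
    stops=stops+1 if hit and b-nb<.002 else 0
    b=nb
    if stops>=2: break
print(L)
st("end")
E
```

```text
[(False, np.float64(101.7), 55.12), (False, np.float64(77.4), 55.78), (True, np.float64(61.6), 56.33), (True, np.float64(60.6), 56.78), (True, np.float64(59.6), 57.24)]
end t 57.24 jig [-72.3 116.3 200.3] F [-1.1 -0.1 -3.8] op 21.1 ff 124.3
```

The wedge has stopped (61.6 → 60.6 → 59.6 mm at 50 N). Lay the hammer flat behind the jig and hand in.

```bash
python3 - <<'E'
from h import *
env.line_to(JIG(-.075,.185,.2005),velocity=.3)
b=env.line_to(JIG(-.075,.185,.1765),velocity=.09,max_force=9);st("down")
env.gripper_to(.055,60)
p=env.observe()["position"];env.line_to(p+np.array([0,0,.05]),velocity=.3);st("up")
if env.observe()["clock"]<60.6:
    s=env.grab_frame("scene");t=env.grab_frame("top");cv2.imwrite("pics/sf.png",s);cv2.imwrite("pics/tf.png",t)
print(b,env.observe()["clock"],env.job_done())
E
```

```text
down t 57.92 jig [-74.4 184.2 178.2] F [ 0.9  0.6 -1.1] op 21.4 ff 127.3
up t 58.65 jig [-74.1 185.4 230.2] F [ 0.   0.5 -0.1] op 55.1 ff 0.0
the job is handed in; nothing more can be done
True 58.75 None
```

I handed the job in at 58.75 s: the hood is in the jig and the wedge is driven until it stopped advancing (last two taps about 1 mm each at 50 N), with the hammer laid on the bench behind the jig. On the first hammer carry I knocked the hood out of the jig, and later I set it down on top of the fence once, so it had to be stood up and seated again; I didn't visually check the finished state or recheck the bystanders afterwards.

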